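# Hang the slide tray on the reading stand by its keyhole

### The job

Pick up the aluminium slide tray by its black grip and hang it on the sloped reading stand: press the large end of its keyhole over the head of the stud, push the tray down against the spring pad and slide it down the slope until it is fully home and locked under the head, square with the stand, then let go. The stud is clamped somewhere along its cross slot, so feel for it gently and never push the tray against the stand with more than about 30 N. Leave everything else on the bench where it is.

Things in the scene. Friction and masses are not known exactly. Their poses are not given: they have to be found in the camera images.
- tray: Loose 0.3 kg aluminium tray, plate 110 (x) x 140 (y) x 5 thick with two glued glass slides, lying flat on the bench, grip up. Origin: centre of the underside; z up out of the plate; x from the grip towards the keyhole's narrow end. A keyhole goes through it on y = 0. Home on the stand: origin at board x = -32, underside at board z about 7, its x along the board's x (up the slope).
- grip (a point): Middle of the tray's black grip (tray x = -30, y = 0, z = 30), good for the TCP. The grip is an upright wall 12 thick (along tray x), 40 long (along tray y), from z = 5 to 43: pinch it across its thickness. It has plain hard-plastic friction and needs a firm grip.
- keyhole (a point): Centre of the keyhole's large end on the tray's underside (tray x = 8, y = 0): an eight-sided through hole 20 across flats. A slot 11 wide runs from it towards tray +x and ends at tray x = 36.
- slot_end (a point): Where the stud's axis is in the narrow slot when the tray is fully home, on the underside (tray x = 32: 24 from the large end's centre).
- board: White board, 170 x 200, of the fixed reading stand, rising at 20 degrees; low edge (blue strip) towards the robot at yaw 0. Tilted frame: x up the slope, y along the width, z straight out of the board. Origin on its surface, midway along the stud's cross slot; it runs from x = -110 to 60. All below is in this frame.
- stud_mid (a point): Middle of the stud's range, at head-top height (board 0, 0, 16). The steel stud with brass head stands square on the board at x = 0 and at a y from -9 to 9 that no pose reports; it is clamped. Neck 8 in diameter, z = 0 to 12; head 16 in diameter, z = 12 to 16. A tray lying on the head has its underside at z = 16.
- pad_top (a point): Centre of the free top of the black spring pad (board -20, 0, 10), 80 (x) x 110 (y). It gives along -z by 6 mm: starts at about 2 N, pushes with about 7 N at its stop. Tray dropped over the head: underside z = 10. Press it below z = 7 (best about 5.5) to pass under the head, keep it pressed and slide it 24 mm towards -x to a hard end; then the pad lifts it against the head.
- dropper_bottle: Bystander: small closed amber dropper bottle, diameter 30, 70 tall, standing; origin at the centre of its underside.
- slide_mailer: Bystander: small blue plastic slide mailer, 50 x 35 x 22 tall; origin at the centre of its underside.
- mug: Bystander: white mug, diameter 76, 90 tall, its handle points to its own +y; origin at the centre of its underside.
- coverslip_box: Bystander: green coverslip box, 60 x 60 x 30 tall; origin at the centre of its underside.
- slide_box: Bystander: flat orange slide box, 90 x 160 x 35 tall; origin at the centre of its underside.
- spray_bottle: Bystander: white bottle with a blue cap, diameter 72, 200 tall; origin at the centre of its underside.
Things that resemble listed ones, but are neither listed nor needed, are in the scene too. Of the things that look like the tray, the smaller one is meant.

How it is judged:
On the way:
1. the large end of the keyhole is down over the stud's head, the tray resting on the spring pad (z of tray in the frame of board between 0.002 and 0.0125 m and x of tray in the frame of board between -0.014 and -0.002 m and y of tray in the frame of board between -0.014 and 0.014 m and angle between the z axis of tray and the z axis of board, either way round below 0.1 rad), for 0.05 s.
At the end, for the whole second after the job is handed in: Tray locked on the stud, released, at rest: its origin 29 to 36 mm down-slope of the stud line and within 14 mm sideways of its middle, underside 2 to 9 mm off the board, flat with the board within 0.06 rad and its x along the board's x within 0.15 rad (x of tray in the frame of board between -0.036 and -0.029 m and y of tray in the frame of board between -0.014 and 0.014 m and z of tray in the frame of board between 0.002 and 0.009 m and angle between the z axis of tray and the z axis of board, either way round below 0.06 rad and angle between the x axis of tray and the x axis of board, either way round below 0.15 rad and linear speed of tray below 0.01 m/s and contact force between the fingers and tray below 0.1 N); the robot touches nothing.
It fails at once if the tray is pushed against the stand, pad or stud with more than 35 N (contact force between tray and board above 35 N).
It fails at once if a bystander (bottle, mailer, mug or box) is moved by more than 25 mm (distance of any of dropper_bottle, slide_mailer, mug, coverslip_box, slide_box, spray_bottle from where it was at the start of the episode above 0.025 m).
It also fails if it takes over 51 s, if anything falls off the work surface, if the arm or the gripper's body presses on something with over 40 N, if the wrist force passes 120 N, or if a joint passes its speed limit or range.

### The arm

A 6-joint arm with a two-finger parallel gripper is mounted at the origin on the work surface. World frame = base frame: x ahead of the robot, y to its left, z up, the work surface at z = 0. Lengths are in m, angles in rad, forces in N, time in s.
With the tool pointing down it reaches from about 0.3 to 0.875 m from the base axis. Payload 6.4 kg.
Tool frame: the origin (TCP) lies between the finger pads, 19 mm behind the fingertips; this is the grasp point; z points along the fingers, y is the line along which they close (so a half turn about z gives the same grasp; the last joint's range is limited). The gripper opens to 85 mm and grips with 20 to 120 N. Pads are 22 mm wide; open, the fingers measure 114 mm over their backs; the gripper's body (76 mm by 85 mm) begins 54 mm behind the grasp point. The pads swing forward as they close: fully open they stand 13 mm farther back than shut.
Start: joints at [-1.517, 0.181, 1.607, -0, 1.354, -0.206], TCP at [0.148, -0.556, 0.25] pointing down, gripper open.
Joint ranges: [-2.99, 2.99], [-0.89, 2.07], [0.3, 2.58], [-1.14, 4.28], [0, 2.63], [-3.12, 3.12]. Speed limits (rad/s): [2.57, 2.57, 3.01, 3.14, 3.14, 3.14].

### API

Orientations are given as a unit quaternion [w, x, y, z].
In Python, from bench import ctrl gives the robot as it stands.
- The arm moves only by the tool jog_arm, never from a script. Its argument "series" is a list that holds one entry, the list of rows, each a list of 7 numbers: the shift along the tool's x, y, z in mm, then the turn, a rotation vector about the tool's x, y, z in rad, then the finger opening in mm, from 0 to 85.4. In form: [[[tx, ty, tz, rx, ry, rz, gripper], ...]]. A call has exactly 10 rows; each row shifts and turns the commanded pose from where the row before left it, along the tool's axes as they then stand; what a row does not reach is not made up. A row lasts 1/10 s, in which the tool goes at most 50 mm and 8.59 degrees, less where a joint would pass 70% of its speed; a pose out of reach is approached as far as the arm can. A call with a gripper value outside its range is refused whole. The fingers move at their own pace and stop on an object; the grip force is fixed at half the most. Time passes only in rows, so rows that do not move let the fingers close, or fill a call up. It gives the time, the measured TCP pose, the force, the opening and the grip force at its end, in the units of the state.
- ctrl.get_obs(): the state, without advancing time (a new reading comes with each control period).
- ctrl.camera(name): name is "scene" or "top" or "wrist"; returns a dict with "frame" (480x640x3 uint8, blue, green, red), "z_map" (480x640 float32, m along the optical axis (not along the pixel's ray), 0 where there is no reading), "fx", "fy", "cx", "cy" (pixels), "k1" (the pictures are not rectified: a ray, as slopes to the right and down, at radius r is drawn at 1 + k1 r^2 times it, then the intrinsics apply), "xyz" and "rotation" of the camera in the world. Camera axes: x right, y down, z forward; pixel columns grow to the right and rows downward; lengths in m; the calibration is good to about 2 mm. A picture is of the moment at which its call begins.
- ctrl.hand_in(): hands the job in; it is judged then, once.
The state is a dict: "time_s": time; "q": joint angles; "dq": joint speeds; "joint_efforts": joint torques, N m; "eef_pos": TCP position; "eef_rot": TCP orientation; "wrist_force": force on the tool from outside, world axes, zero at the start; "torque": the same for the moment, N m; "opening": opening from 0.0 (shut) to 1.0 (fully open); "grasp_force": force on a finger pad.
Only numpy, scipy, OpenCV 4.12 (cv2) and the standard library are available. Lean on these libraries where they do the work, as an engineer would, in place of code of your own. Each camera call takes 0.05 s, during which the arm holds its last target. There are 200 camera calls.

## Working session

There is one attempt and no reset: what is moved stays moved. The work goes in short steps, Python scripts to look and compute and a tool call to move; the robot and the scene stay as the last step left them, time stands still between calls to the robot, and variables do not carry over. Pictures are saved under pics/ and viewed, at most 10 in all, crops included, and the job is handed in when it is done.

Besides the shell and the picture viewer there is one more tool, called after "Request:" as name(argument=value, ...) on one line, values as JSON. jog_arm: Moves the arm, as the interface text tells. Its arguments: {"type":"object","properties":{"series":{"type":"array"}},"required":["series"]}

```bash
mkdir -p pics; cat > h.py <<'E'
import numpy as np, cv2
from bench import ctrl
from scipy.spatial.transform import Rotation as R
def rot(c):
    r=np.array(c["rotation"],float)
    return r if r.shape==(3,3) else R.from_quat(r[[1,2,3,0]]).as_matrix()
def rays(c,uv):
    K=np.array([[c["fx"],0,c["cx"]],[0,c["fy"],c["cy"]],[0,0,1.]])
    p=cv2.undistortPoints(np.array(uv,float).reshape(-1,1,2),K,np.array([c["k1"],0,0,0,0.])).reshape(-1,2)
    return np.c_[p,np.ones(len(p))]
def pts(c,uv):  # depth points
    uv=np.array(uv).reshape(-1,2); z=c["z_map"][uv[:,1].astype(int),uv[:,0].astype(int)]
    return (rays(c,uv)*z[:,None])@rot(c).T+np.array(c["xyz"])
def cloud(c):
    v,u=np.mgrid[:480,:640]; return pts(c,np.c_[u.ravel(),v.ravel()]).reshape(480,640,3)
def plane(c,uv,h):
    d=rays(c,uv)@rot(c).T; o=np.array(c["xyz"]); return o+d*((h-o[2])/d[:,2])[:,None]
E
python3 - <<'E'
from h import *
import pickle
for n in("scene","top"):
    c=ctrl.camera(n); cv2.imwrite(f"pics/{n}0.png",c["frame"]); pickle.dump(c,open(n+"0.pkl","wb"))
    print(n,c["xyz"],c["rotation"],c["fx"],c["k1"])
o=ctrl.get_obs(); print(o)
E
```

```text
scene [ 1.24964013 -0.40918861  0.8052168 ] [-0.3713389   0.80078775  0.4298786  -0.18987044] 524.3074539567416 0.0037001660502220483
top [0.38058678 0.04895824 1.08470655] [-0.05145862  0.71530176 -0.69437112  0.0595327 ] 469.9025162040375 0.03846536718797747
{'time_s': 0.1, 'q': array([-1.51733534e+00,  1.81510111e-01,  1.60790714e+00, -4.81682230e-06,
        1.35383379e+00, -2.06326165e-01]), 'dq': array([ 3.30172024e-04, -7.19773348e-04, -4.59946594e-04, -9.35964761e-04,
       -4.29515622e-05,  3.62244981e-04]), 'joint_efforts': array([ 8.23025675e-04, -4.45871830e+01, -3.52243280e+01, -3.62698866e-04,
        3.92723770e-03, -3.92194386e-05]), 'eef_pos': array([ 0.14767783, -0.55521591,  0.24915027]), 'eef_rot': array([-8.26949007e-04,  9.91575276e-01,  1.29529086e-01,  6.09708220e-05]), 'wrist_force': array([ 0.25459775,  0.65030014, -1.01090997]), 'torque': array([-0.02792354,  0.05699649, -0.00433958]), 'grasp_force': 0.0, 'opening': 1.0025533669609161}
```

View pics/scene0.png

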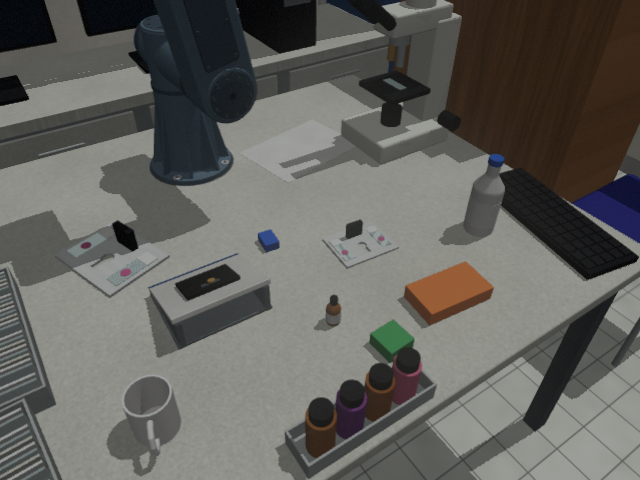

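View pics/top0.png

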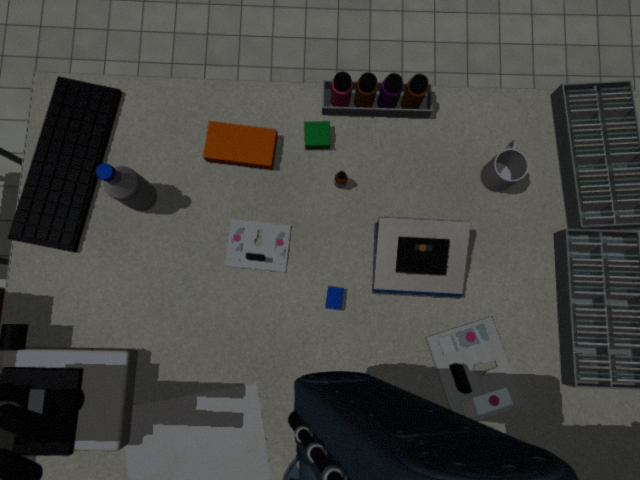

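The trays are at top (258,246) [scene (360,243)] and at top (470,368) [scene (112,260)]. The first looks smaller, so it is probably the one meant. Next I'll measure both and enlarge it.

```bash
python3 - <<'E'
from h import *
import pickle
c=pickle.load(open("top0.pkl","rb")); s=pickle.load(open("scene0.pkl","rb"))
P=cloud(c); f=c["frame"]
hsv=cv2.cvtColor(f,cv2.COLOR_BGR2HSV)
a=cv2.resize(f[205:285,210:310],None,fx=4,fy=4,interpolation=2)
b=cv2.resize(f[205:305,365:480],None,fx=3.2,fy=3.2,interpolation=2)
W=np.zeros((330,780,3),np.uint8);W[:320,:400]=a;W[:320,405:405+368]=b;cv2.imwrite("pics/crop1.png",W)
print("bench z",np.median(P[300:330,250:300,2]),"tray z",P[262:266,230:290:15,2].round(4))
def rect(m,h,name):
    cs,_=cv2.findContours(m,0,1)
    for q in sorted(cs,key=cv2.contourArea)[-2:]:
        if cv2.contourArea(q)<30: continue
        w=plane(c,q.reshape(-1,2),h)[:,:2].astype(np.float32); print(name,cv2.minAreaRect(w*1000), cv2.boundingRect(q))
# height mask small tray / big tray
for nm,(x0,x1,y0,y1) in dict(small=(215,305,210,282),big=(415,525,310,425)).items():
    m=np.zeros((480,640),np.uint8); g=f[y0:y1,x0:x1]
    m[y0:y1,x0:x1]=((P[y0:y1,x0:x1,2]>.0025)&(P[y0:y1,x0:x1,2]<.2))*255
    rect(m,.005,nm)
    m[:]=0; m[y0:y1,x0:x1]=((P[y0:y1,x0:x1,2]>.025)&(P[y0:y1,x0:x1,2]<.06)&(g.max(2)<50))*255
    rect(m,.043,nm+" grip")
# board plane
m=(hsv[...,2]>150)&(hsv[...,1]<50); m[:215]=0;m[300:]=0;m[:,:370]=0;m[:,474:]=0
Q=P[m&(P[...,2]>.02)]
A=np.c_[Q[:,:2],np.ones(len(Q))]; k=np.linalg.lstsq(A,Q[:,2],rcond=None)[0]
e=Q[:,2]-A@k; print("plane",k,"n",len(Q),"std",e.std(),"tilt",np.degrees(np.arctan(np.hypot(*k[:2]))),"yaw",np.degrees(np.arctan2(k[1],k[0])))
print(f[225:235:3,380:384].tolist(), hsv[215:300:6,420].tolist())
E
```

```text
bench z -0.0005317533002110464 tray z [[0.0044 0.003  0.0058 0.0069]
 [0.0018 0.0054 0.0011 0.0051]
 [0.0075 0.0028 0.0016 0.0074]
 [0.0052 0.0018 0.0067 0.0044]]
small ((534.46240234375, 187.35610961914062), (142.37136840820312, 118.7105941772461), 86.5912094116211) (225, 219, 66, 55)
small grip ((506.32171630859375, 188.6583251953125), (41.119937896728516, 13.359782218933105), 85.96106719970703) (246, 253, 19, 8)
big ((270.388427734375, -306.8479919433594), (206.91915893554688, 164.44869995117188), 20.181964874267578) (426, 316, 99, 105)
big grip ((257.82171630859375, -262.6479797363281), (61.37643051147461, 19.762298583984375), 16.331510543823242) (451, 364, 17, 30)
plane [0. 0. 0.] n 0 std nan tilt 0.0 yaw 0.0
[[[98, 100, 101], [90, 98, 97], [97, 100, 100], [96, 99, 100]], [[100, 102, 103], [93, 98, 99], [97, 102, 103], [95, 98, 102]], [[100, 103, 103], [97, 99, 101], [100, 102, 104], [95, 97, 103]], [[101, 103, 106], [101, 105, 106], [97, 100, 103], [97, 101, 103]]] [[26, 19, 95], [21, 18, 97], [15, 11, 97], [6, 13, 101], [126, 128, 10], [19, 185, 58], [21, 119, 15], [90, 128, 6], [135, 255, 4], [140, 255, 3], [30, 11, 91], [30, 8, 93], [20, 16, 98], [110, 210, 45], [19, 21, 99]]
  ret = _var(a, axis=axis, dtype=dtype, out=out, ddof=ddof,
  arrmean = um.true_divide(arrmean, div, out=arrmean,
  ret = ret.dtype.type(ret / rcount)
```

View pics/crop1.png

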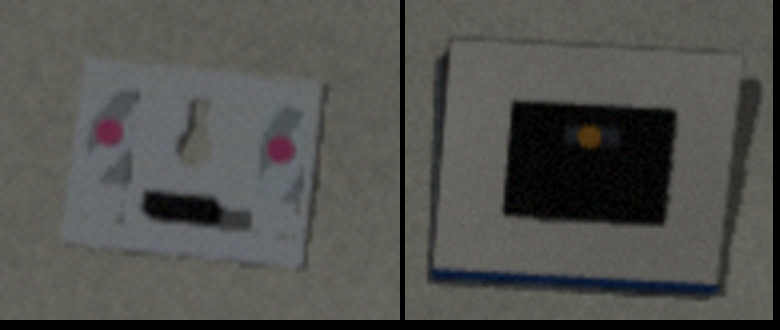

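The crop confirms it: the left tray at top (258,246) is about 142 x 113 mm with a 41 mm grip, which matches the description. The other is about 200 x 160 with a 61 mm grip, so it's the look-alike. On the stand, the brass head shows at about top (423,247). Next I'll measure the board and the tray yaw.

```bash
cat > board.py <<'E'
from h import *
import pickle
c=pickle.load(open("top0.pkl","rb")); s=pickle.load(open("scene0.pkl","rb"))
P=cloud(c); f=c["frame"]
hsv=cv2.cvtColor(f,cv2.COLOR_BGR2HSV)
roi=np.zeros((480,640),bool); roi[218:294,376:468]=1
w=roi&(hsv[...,2]>75)&(hsv[...,1]<60)&(P[...,2]>.005)
Q=P[w]
for _ in range(4):
    A=np.c_[Q[:,:2],np.ones(len(Q))]; k=np.linalg.lstsq(A,Q[:,2],rcond=None)[0]; e=Q[:,2]-A@k; Q=Q[abs(e)<2.5*e.std()]
n=np.array([-k[0],-k[1],1]);n/=np.linalg.norm(n)
o0=np.array([0,0,k[2]])
def onp(c,uv,off=0):
    d=rays(c,uv)@rot(c).T; o=np.array(c["xyz"]); return o+d*((n@o0+off-n@o)/(d@n))[:,None]
print("plane",k,len(Q),e.std(),"tilt",np.degrees(np.arctan(np.hypot(*k[:2]))),"yaw grad",np.degrees(np.arctan2(k[1],k[0])))
ex=np.r_[k[:2],k[:2]@k[:2]]; ex/=np.linalg.norm(ex); ey=np.cross(n,ex)
def blob(m):
    cs,_=cv2.findContours(m.astype(np.uint8)*255,0,1); return max(cs,key=cv2.contourArea)
def fit(m,off,nm):
    q=onp(c,blob(m).reshape(-1,2),off); r=cv2.minAreaRect((np.c_[q@ex,q@ey]*1000).astype(np.float32))
    ctr=r[0][0]/1000*ex+r[0][1]/1000*ey+n*(n@o0+off); print(nm,r,ctr.round(4)); return r,ctr
pad=roi&(hsv[...,2]<40)
r1,pc=fit(cv2.morphologyEx(pad.astype(np.uint8),3,np.ones((9,9)))>0,.010,"pad")
roi2=np.zeros((480,640),bool); roi2[205:305,365:480]=1
whole=roi2&(P[...,2]>.03)
# board outline incl. blue strip: not-bench by depth
r2,bc=fit(whole,0,"board(depth>3cm)")
br=roi&(hsv[...,0]<30)&(hsv[...,1]>120)&(hsv[...,2]>40)
r3,sc=fit(br,.016,"stud")
S=np.argwhere(br)[:,::-1]; print("stud px",S.mean(0),len(S)); sc=onp(c,[S.mean(0)],.016)[0]; print(sc)
E
cat > tr.py <<'E'
from board import *
# tray edges: colour vs bench
T=f[205:285,210:310].astype(int); print((T[40,5]),T[35,70],T[60,20], T[50:70:4,20].tolist())
sub=P[205:285,210:310]
h=(sub[...,2]); hb=cv2.GaussianBlur(h.astype(np.float32),(5,5),0)
m=np.zeros((480,640),np.uint8); m[205:285,210:310]=((hb>.0022)&(hb<.03))*255
q=plane(c,blob(m>0).reshape(-1,2),.005)[:,:2]*1000
print(cv2.minAreaRect(q.astype(np.float32)))
# yaw from cloud: PCA-free, edge fits
lo=q[:,0].min()
for nm,sel in dict(top=(q[:,0]>565)&(abs(q[:,1]-187)<55),left=(q[:,1]>240)&(abs(q[:,0]-530)<40),right=(q[:,1]<130)&(abs(q[:,0]-530)<40)).items():
    v=q[sel]; l=cv2.fitLine(v.astype(np.float32),cv2.DIST_HUBER,0,.01,.01).ravel(); print(nm,len(v),l[2:],np.degrees(np.arctan2(l[1],l[0])))
for nm,cc,g in(("top",c,(215,210,305,282)),("scene",s,(315,205,405,275))):
    x0,y0,x1,y1=g; PP=cloud(cc)[y0:y1,x0:x1]; k2=(PP[...,2]>.022)&(PP[...,2]<.055)&(cc["frame"][y0:y1,x0:x1].max(2)<60)
    print(nm,"grip",np.median(PP[k2],0),k2.sum())
    tp=(PP[...,2]>.038)&(PP[...,2]<.055)&(cc["frame"][y0:y1,x0:x1].max(2)<60); print(PP[tp].mean(0),tp.sum())
E
python3 tr.py
```

```text
plane [ 0.36455205 -0.00884645 -0.13439558] 4353 0.001892054291931606 tilt 20.034857866735475 yaw grad -1.3901021260254065
pad ((511.8027038574219, -166.41448974609375), (80.66398620605469, 110.54161834716797), 0.437837690114975) [ 0.5165 -0.179   0.0661]
board(depth>3cm) ((507.197021484375, -166.49224853515625), (201.86099243164062, 169.34645080566406), 89.89045715332031) [ 0.5156 -0.1791  0.0551]
stud ((532.3887939453125, -163.35162353515625), (13.524263381958008, 12.937117576599121), 5.348107814788818) [ 0.5338 -0.1764  0.0788]
stud px [422.19047619 247.07142857] 42
[ 0.53373335 -0.17676817  0.07877239]
[88 95 94] [63 36 98] [102  98  98] [[113, 108, 105], [104, 104, 99], [109, 107, 102], [91, 97, 95], [89, 93, 96]]
((544.43212890625, 186.18252563476562), (141.93719482421875, 128.4689178466797), 85.79930114746094)
top 69 [593.5474  187.85672] 89.7616
left 34 [528.6421 257.0221] -4.087459
right 35 [530.23816 119.17278] -3.5400052
top grip [0.50604252 0.18851191 0.04206196] 115
[0.50717689 0.18972347 0.0425513 ] 98
scene grip [0.51568699 0.18751246 0.03614251] 146
[0.51427633 0.18779766 0.04248988] 66
```

```bash
cat > plan.py <<'E'
from h import *
def cur():
    o=ctrl.get_obs(); q=np.array(o["eef_rot"]); return np.array(o["eef_pos"]),R.from_quat(q[[1,2,3,0]]),o
def frame(yvec,zvec):
    z=np.array(zvec,float);z/=np.linalg.norm(z); y=np.array(yvec,float); y-=z*(y@z); y/=np.linalg.norm(y)
    return R.from_matrix(np.c_[np.cross(y,z),y,z])
def plan(p1,r1,N,p0=None,r0=None):
    if p0 is None: p0,r0,_=cur()
    w=(r0.inv()*r1).as_rotvec()
    for i in range(N):
        rr=r0*R.from_rotvec(w*i/N); t=rr.inv().apply((p1-p0)/N)*1000
        print(t.round(1).tolist(),(w/N).round(4).tolist())
E
python3 - <<'E'
from plan import *
a=np.radians(-3.8); T=frame([np.cos(a),np.sin(a),0],[0,0,-1])
plan(np.array([.5085,.189,.13]),T,20)
E
```

```text
[27.0, -31.3, 6.0] [-0.0001, -0.0001, -0.0622]
[28.9, -29.6, 6.0] [-0.0001, -0.0001, -0.0622]
[30.7, -27.7, 6.0] [-0.0001, -0.0001, -0.0622]
[32.3, -25.8, 6.0] [-0.0001, -0.0001, -0.0622]
[33.9, -23.7, 6.0] [-0.0001, -0.0001, -0.0622]
[35.3, -21.6, 6.0] [-0.0001, -0.0001, -0.0622]
[36.6, -19.3, 6.0] [-0.0001, -0.0001, -0.0622]
[37.7, -17.0, 6.0] [-0.0001, -0.0001, -0.0622]
[38.7, -14.6, 6.0] [-0.0001, -0.0001, -0.0622]
[39.5, -12.2, 6.0] [-0.0001, -0.0001, -0.0622]
[40.2, -9.7, 6.0] [-0.0001, -0.0001, -0.0622]
[40.7, -7.2, 6.0] [-0.0001, -0.0001, -0.0622]
[41.1, -4.6, 6.0] [-0.0001, -0.0001, -0.0622]
[41.3, -2.1, 6.0] [-0.0001, -0.0001, -0.0622]
[41.3, 0.5, 6.0] [-0.0001, -0.0001, -0.0622]
[41.2, 3.1, 6.0] [-0.0001, -0.0001, -0.0622]
[41.0, 5.6, 6.0] [-0.0001, -0.0001, -0.0622]
[40.5, 8.2, 6.0] [-0.0001, -0.0001, -0.0622]
[40.0, 10.7, 6.0] [-0.0001, -0.0001, -0.0622]
[39.2, 13.1, 6.0] [-0.0001, -0.0001, -0.0622]
```

Request:
jog_arm(series=[[[27, -31.3, 6, 0, 0, -0.0622, 60], [28.9, -29.6, 6, 0, 0, -0.0622, 60], [30.7, -27.7, 6, 0, 0, -0.0622, 60], [32.3, -25.8, 6, 0, 0, -0.0622, 60], [33.9, -23.7, 6, 0, 0, -0.0622, 60], [35.3, -21.6, 6, 0, 0, -0.0622, 60], [36.6, -19.3, 6, 0, 0, -0.0622, 60], [37.7, -17, 6, 0, 0, -0.0622, 60], [38.7, -14.6, 6, 0, 0, -0.0622, 60], [39.5, -12.2, 6, 0, 0, -0.0622, 60]]])

```text
time_s: 1.1
eef_pos: [0.3285, -0.1819, 0.1897]
eef_rot: [0.0, 0.904, 0.428, 0.0]
wrist_force: [0.2, -0.7, 0.7]
opening: 0.706
grasp_force: 0.0
```

Request:
jog_arm(series=[[[40.2, -9.7, 6, 0, 0, -0.0622, 60], [40.7, -7.2, 6, 0, 0, -0.0622, 60], [41.1, -4.6, 6, 0, 0, -0.0622, 60], [41.3, -2.1, 6, 0, 0, -0.0622, 60], [41.3, 0.5, 6, 0, 0, -0.0622, 60], [41.2, 3.1, 6, 0, 0, -0.0622, 60], [41, 5.6, 6, 0, 0, -0.0622, 60], [40.5, 8.2, 6, 0, 0, -0.0622, 60], [40, 10.7, 6, 0, 0, -0.0622, 60], [39.2, 13.1, 6, 0, 0, -0.0622, 60]]])

```text
time_s: 2.1
eef_pos: [0.5092, 0.19, 0.1293]
eef_rot: [-0.0, 0.729, 0.684, -0.0]
wrist_force: [0.3, -0.3, -0.1]
opening: 0.697
grasp_force: 0.0
```

```bash
python3 - <<'E'
from plan import *
a=np.radians(-3.8); T=frame([np.cos(a),np.sin(a),0],[0,0,-1])
c=ctrl.camera("wrist"); cv2.imwrite("pics/w1.png",c["frame"])
import pickle; pickle.dump(c,open("w1.pkl","wb"))
p,r,o=cur(); print(p,o["time_s"],o["wrist_force"],o["opening"], r.as_matrix().round(3).tolist())
plan(np.array([.5085,.189,.03]),T,1)
P=cloud(c); b=c["frame"].max(2)<45
k=b&(P[...,2]>.03)&(P[...,2]<.055)&(np.hypot(P[...,0]-.508,P[...,1]-.189)<.05)
m=cv2.findContours(k.astype(np.uint8),0,1)[0]; q=max(m,key=cv2.contourArea)
w=plane(c,q.reshape(-1,2),.043)[:,:2]*1000; print("grip top",cv2.minAreaRect(w.astype(np.float32)),cv2.boundingRect(q))
E
```

```text
[0.51082806 0.19429886 0.12865522] 2.15 [-1.36982948  0.99019232  1.05148811] 0.7031771266612348 [[0.06, 0.998, 0.001], [0.998, -0.06, 0.003], [0.003, 0.001, -1.0]]
[-5.7, -2.1, 98.6] [0.0006, -0.0029, 0.0066]
grip top ((508.7870788574219, 192.8055419921875), (42.70732116699219, 11.130620956420898), 85.91317749023438) (311, 221, 19, 66)
```

View pics/w1.png

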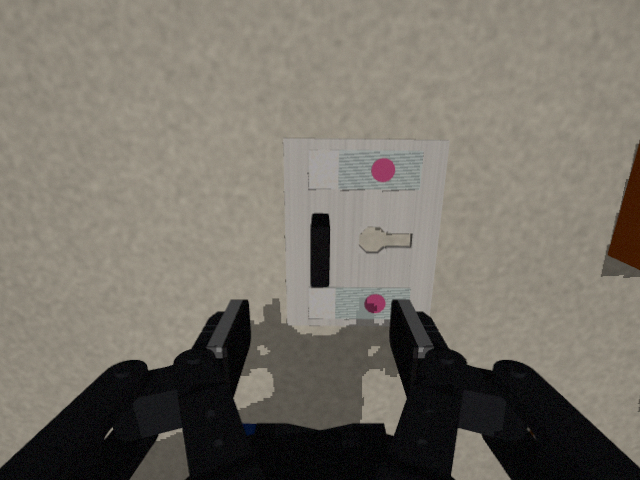

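The wrist view shows the small tray with its grip at (320,250) and its keyhole at (375,240), narrow end to the right. That is along tool +y, as wanted. I'll go part of the way down and measure again at rest.

Request:
jog_arm(series=[[[0, 0, 10, 0, 0, 0, 60], [0, 0, 10, 0, 0, 0, 60], [0, 0, 10, 0, 0, 0, 60], [0, 0, 5, 0, 0, 0, 60], [0, 0, 0, 0, 0, 0, 60], [0, 0, 0, 0, 0, 0, 60], [0, 0, 0, 0, 0, 0, 60], [0, 0, 0, 0, 0, 0, 60], [0, 0, 0, 0, 0, 0, 60], [0, 0, 0, 0, 0, 0, 60]]])

```text
time_s: 3.15
eef_pos: [0.5091, 0.1883, 0.0952]
eef_rot: [0.0, 0.73, 0.683, 0.0]
wrist_force: [0.1, -0.3, -0.2]
opening: 0.701
grasp_force: 0.0
```

```bash
cat > wm.py <<'E'
from plan import *
c=ctrl.camera("wrist"); f=c["frame"]
import pickle; pickle.dump(c,open("w2.pkl","wb"))
p,r,o=cur(); print(p,o["time_s"],o["wrist_force"])
P=cloud(c); D=np.hypot(P[...,0]-.508,P[...,1]-.189)
k=(f.max(2)<45)&(P[...,2]>.03)&(P[...,2]<.055)&(D<.05)
def big(k): 
    m=cv2.findContours(k.astype(np.uint8),0,1)[0]; return max(m,key=cv2.contourArea)
q=big(k); w=plane(c,q.reshape(-1,2),.043)[:,:2]*1000; print("grip top",cv2.minAreaRect(w.astype(np.float32)),cv2.boundingRect(q))
hsv=cv2.cvtColor(f,cv2.COLOR_BGR2HSV)
tr=(abs(P[...,2]-.005)<.0035)&(np.hypot(P[...,0]-.538,P[...,1]-.187)<.1)&(hsv[...,2]>120)&(hsv[...,1]<22)
v,u=np.where((hsv[...,0]>160)&(hsv[...,1]>120)&(hsv[...,2]>60)); print("pink",len(v))
print("tray/bench sat", f[240,300],f[60,300], f[240,373])
cv2.imwrite("pics/w2.png",f)
E
python3 wm.py
```

```text
[0.50908278 0.18829576 0.09515329] 3.2 [ 0.96169361 -0.04026829  0.51602729]
grip top ((508.8180847167969, 193.182861328125), (42.7093391418457, 11.32805061340332), 85.65034484863281) (309, 234, 22, 76)
pink 876
tray/bench sat [148 155 158] [128 140 146] [139 150 156]
```

View pics/w2.png

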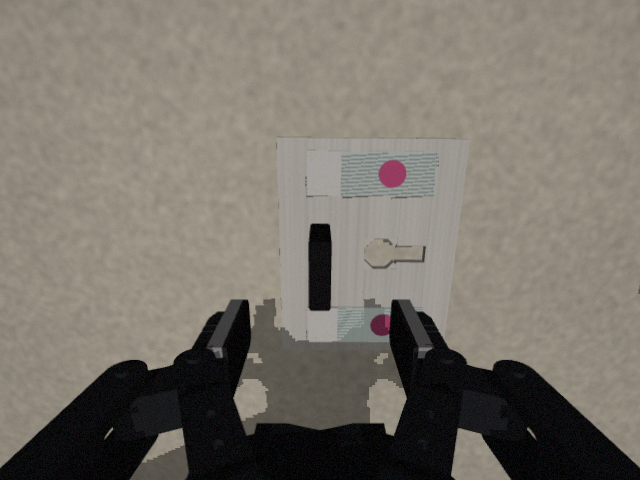

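The grip runs over rows 242-310 at column 320. Its centre is at about (508.8, 190-192) mm in the wrist view, and about 189 in the top view. I'll shift 2 mm, go down and close.

Request:
jog_arm(series=[[[2, 0, 9, 0, 0, 0, 60], [0, 0, 9, 0, 0, 0, 60], [0, 0, 9, 0, 0, 0, 60], [0, 0, 9, 0, 0, 0, 60], [0, 0, 9, 0, 0, 0, 60], [0, 0, 8, 0, 0, 0, 60], [0, 0, 7, 0, 0, 0, 60], [0, 0, 5, 0, 0, 0, 60], [0, 0, 0, 0, 0, 0, 60], [0, 0, 0, 0, 0, 0, 40]]])

```text
time_s: 4.2
eef_pos: [0.5093, 0.1902, 0.0301]
eef_rot: [0.0, 0.73, 0.683, 0.0]
wrist_force: [-0.2, 0.4, 0.0]
opening: 0.547
grasp_force: 0.0
```

Request:
jog_arm(series=[[[0, 0, 0, 0, 0, 0, 0], [0, 0, 0, 0, 0, 0, 0], [0, 0, 0, 0, 0, 0, 0], [0, 0, 0, 0, 0, 0, 0], [0, 0, 0, 0, 0, 0, 0], [0, 0, 0, 0, 0, 0, 0], [0, 0, 0, 0, 0, 0, 0], [0, 0, 0, 0, 0, 0, 0], [0, 0, 0, 0, 0, 0, 0], [0, 0, 0, 0, 0, 0, 0]]])

```text
time_s: 5.2
eef_pos: [0.5096, 0.1903, 0.0305]
eef_rot: [0.0, 0.73, 0.683, 0.0]
wrist_force: [-0.8, -0.0, 5.5]
opening: 0.134
grasp_force: 59.8
```

```bash
cat > tgt.py <<'E'
from plan import *
import io,contextlib
with contextlib.redirect_stdout(io.StringIO()):
    import board as B
yaw=np.radians(-1.3); n=B.n; ex=np.array([np.cos(yaw),np.sin(yaw),0]); ex-=n*(n@ex); ex/=np.linalg.norm(ex); ey=np.cross(n,ex)
O=.5321*B.ex-.16645*B.ey+n*(n@B.o0)
T=frame(ex,-n)
def tb(bx,by,bz): return O+np.array([bx,by,bz])@np.array([ex,ey,n])/1000   # board mm -> world
def rep(dz=30.5):
    p,r,o=cur(); b=np.array([ex,ey,n])@(p-O)*1000; f=np.array([ex,ey,n])@np.array(o["wrist_force"])
    print("t",o["time_s"],"tray board xyz",(b+[30,0,-dz]).round(2),"F board",f.round(1),"rot err tool",(r.inv()*T).as_rotvec().round(4),"grasp",o["grasp_force"],o["opening"])
    return p,r
E
python3 - <<'E'
from tgt import *
print("O",O,"stud board",(np.array([ex,ey,n])@(B.sc-O)*1000).round(2))
# scene-camera check of stud
s=B.s; h=cv2.cvtColor(s["frame"],cv2.COLOR_BGR2HSV); m=np.zeros((480,640),bool); m[262:300,170:245]=1
m&=(h[...,1]>110)&(h[...,0]<30)&(h[...,2]>60); S=np.argwhere(m)[:,::-1]; print(len(S),S.mean(0)); q=B.onp(s,[S.mean(0)],.016)[0]; print("scene stud board",(np.array([ex,ey,n])@(q-O)*1000).round(2))
p,r=rep()
up=p+[0,0,.16]; print("across",tb(-38,3,95)); plan(tb(-38,3,95),T,14,up,r)
E
```

```text
O [ 0.5389583  -0.1795777   0.06367139] stud board [ 0.21  2.68 16.  ]
32 [210.5625 279.875 ]
scene stud board [ 5.05  1.8  16.  ]
t 5.2 tray board xyz [-16.73 369.12 -48.5 ] F board [ 1.1 -0.1  5.4] rot err tool [-0.3487  0.007  -0.044 ] grasp 59.76555526256561 0.13364342238892601
across [ 0.47079833 -0.17498643  0.13990222]
[-26.2, -1.0, 3.6] [-0.0249, 0.0005, -0.0031]
[-26.2, -1.2, 3.6] [-0.0249, 0.0005, -0.0031]
[-26.2, -1.4, 3.5] [-0.0249, 0.0005, -0.0031]
[-26.2, -1.5, 3.5] [-0.0249, 0.0005, -0.0031]
[-26.2, -1.7, 3.4] [-0.0249, 0.0005, -0.0031]
[-26.2, -1.9, 3.4] [-0.0249, 0.0005, -0.0031]
[-26.2, -2.0, 3.3] [-0.0249, 0.0005, -0.0031]
[-26.2, -2.2, 3.2] [-0.0249, 0.0005, -0.0031]
[-26.2, -2.4, 3.2] [-0.0249, 0.0005, -0.0031]
[-26.2, -2.5, 3.1] [-0.0249, 0.0005, -0.0031]
[-26.2, -2.7, 3.0] [-0.0249, 0.0005, -0.0031]
[-26.2, -2.8, 2.9] [-0.0249, 0.0005, -0.0031]
[-26.2, -3.0, 2.8] [-0.0249, 0.0005, -0.0031]
[-26.2, -3.1, 2.8] [-0.0249, 0.0005, -0.0031]
```

Request:
jog_arm(series=[[[0, 0, -6, 0, 0, 0, 0], [0, 0, -12, 0, 0, 0, 0], [0, 0, -18, 0, 0, 0, 0], [0, 0, -20, 0, 0, 0, 0], [0, 0, -20, 0, 0, 0, 0], [0, 0, -20, 0, 0, 0, 0], [0, 0, -20, 0, 0, 0, 0], [0, 0, -20, 0, 0, 0, 0], [0, 0, -16, 0, 0, 0, 0], [0, 0, -8, 0, 0, 0, 0]]])

```text
time_s: 6.2
eef_pos: [0.5096, 0.1904, 0.1921]
eef_rot: [0.001, 0.73, 0.683, 0.001]
wrist_force: [-0.0, 0.1, -2.1]
opening: 0.13
grasp_force: 58.6
```

Request:
jog_arm(series=[[[-14, -0.6, 2, -0.0249, 0.0005, -0.003, 0], [-26.2, -1.1, 3.6, -0.0249, 0.0005, -0.003, 0], [-26.2, -1.3, 3.5, -0.0249, 0.0005, -0.003, 0], [-26.2, -1.5, 3.5, -0.0249, 0.0005, -0.003, 0], [-26.2, -1.7, 3.4, -0.0249, 0.0005, -0.003, 0], [-26.2, -1.9, 3.4, -0.0249, 0.0005, -0.003, 0], [-26.2, -2, 3.3, -0.0249, 0.0005, -0.003, 0], [-26.2, -2.2, 3.2, -0.0249, 0.0005, -0.003, 0], [-26.2, -2.4, 3.2, -0.0249, 0.0005, -0.003, 0], [-26.2, -2.5, 3.1, -0.0249, 0.0005, -0.003, 0]]])

```text
time_s: 7.2
eef_pos: [0.4818, -0.0592, 0.155]
eef_rot: [0.089, 0.714, 0.689, 0.087]
wrist_force: [0.7, -0.5, -3.0]
opening: 0.129
grasp_force: 58.6
```

Request:
jog_arm(series=[[[-26.2, -2.7, 3, -0.0249, 0.0005, -0.003, 0], [-26.2, -2.8, 2.9, -0.0249, 0.0005, -0.003, 0], [-26.2, -3, 2.8, -0.0249, 0.0005, -0.003, 0], [-24, -3, 2.8, -0.0249, 0.0005, -0.003, 0], [-14, -1, 2, 0, 0, 0, 0], [0, 0, 0, 0, 0, 0, 0], [0, 0, 0, 0, 0, 0, 0], [0, 0, 0, 0, 0, 0, 0], [0, 0, 0, 0, 0, 0, 0], [0, 0, 0, 0, 0, 0, 0]]])

```text
time_s: 8.2
eef_pos: [0.4711, -0.174, 0.1389]
eef_rot: [0.124, 0.704, 0.688, 0.121]
wrist_force: [0.3, 0.8, -2.0]
opening: 0.132
grasp_force: 58.7
```

```bash
python3 - <<'E'
from tgt import *
p,r=rep(); plan(tb(-38,3,60.5),T,1)
W=[]
for nm in("top","wrist"):
    c=ctrl.camera(nm); import pickle; pickle.dump(c,open(nm+"3.pkl","wb")); W.append(c["frame"])
a=cv2.resize(W[0][200:320,350:490],(467,400),interpolation=2); b=cv2.resize(W[1],(333,250))
I=np.zeros((400,800,3),np.uint8); I[:,:467]=a; I[:250,467:]=b; cv2.imwrite("pics/h3.png",I)
E
```

```text
t 8.2 tray board xyz [-8.07  3.98 63.5 ] F board [-0.4  0.8 -2. ] rot err tool [-0.001   0.0001 -0.0008] grasp 58.727710247039795 0.13212816195136481
[-1.0, 0.1, 33.5] [-0.001, 0.0001, -0.0008]
```

View pics/h3.png

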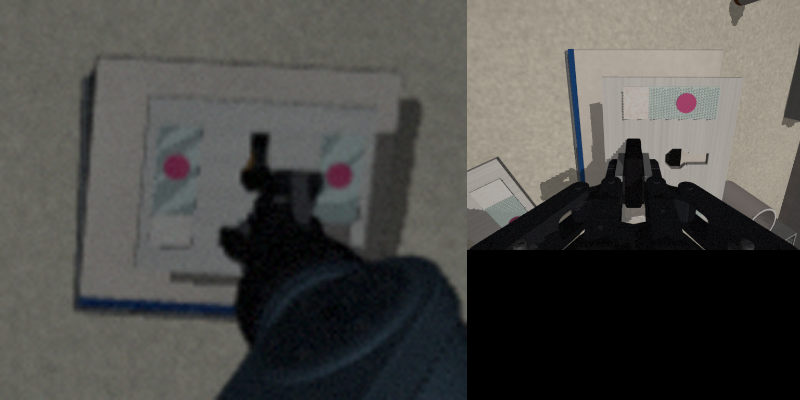

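The brass head shows through the keyhole near its left rim, at crop (245,163). The tray is about square with the board. I'll get the tray's pose in the hand from the depth edges in the wrist view.

```bash
python3 - <<'E'
from tgt import *
import pickle
M=np.array([ex,ey,n])
for nm in("wrist","top"):
    c=pickle.load(open(nm+"3.pkl","rb")); Pb=(cloud(c)-O)@M.T*1000
    z=Pb[...,2]; k=(z>55)&(z<85)&(abs(Pb[...,0]+8)<75)&(abs(Pb[...,1])<95)&(c["frame"].max(2)>60)
    k=cv2.medianBlur(k.astype(np.uint8),5)>0
    q=max(cv2.findContours(k.astype(np.uint8),0,1)[0],key=cv2.contourArea).reshape(-1,2)
    zz=np.median(z[k]); d=rays(c,q)@rot(c).T; o=np.array(c["xyz"]); w=o+d*((n@O+.0685-n@o)/(d@n))[:,None]; w=(w-O)@M.T*1000
    print(nm,"z",zz,"ext",w.min(0).round(1),w.max(0).round(1))
    for lab,sel in dict(top=(w[:,1]>w[:,1].max()-6)&(abs(w[:,0]+8)<45),bot=(w[:,1]<w[:,1].min()+6)&(abs(w[:,0]+8)<45),xp=(w[:,0]>w[:,0].max()-6)&(abs(w[:,1])<55),xm=(w[:,0]<w[:,0].min()+6)&(abs(w[:,1])<55)).items():
        v=w[sel]
        if len(v)>8: l=cv2.fitLine(v[:,:2].astype(np.float32),cv2.DIST_HUBER,0,.01,.01).ravel(); print(lab,len(v),l[2:].round(1),np.degrees(np.arctan2(l[1],l[0])).round(2))
    # brass / board edge via same camera
    h=cv2.cvtColor(c["frame"],cv2.COLOR_BGR2HSV)
    br=(h[...,0]<30)&(h[...,1]>120)&(h[...,2]>30)&(abs(Pb[...,0])<30)&(abs(Pb[...,1])<30); S=np.argwhere(br)[:,::-1]; print("brass",len(S),S.mean(0) if len(S) else "", np.ptp(S,axis=0) if len(S) else "")
    # dark keyhole on tray
    if nm=="wrist":
        g=c["frame"].max(2); kk=np.zeros((480,640),bool); kk[275:330,375:480]=1; kk&=g<70
        q=max(cv2.findContours(kk.astype(np.uint8),0,1)[0],key=cv2.contourArea); d=rays(c,q.reshape(-1,2))@rot(c).T
        w=o*0; o=np.array(c["xyz"]); w=o+d*((n@O+.0685-n@o)/(d@n))[:,None]; w=(w-O)@M.T*1000; print("keyhole dark",w.min(0).round(1),w.max(0).round(1),cv2.boundingRect(q))
        e=(z>-8)&(z<8)&(abs(Pb[...,1])<120)&(abs(Pb[...,0]+25)<100)
        q=max(cv2.findContours(cv2.medianBlur(e.astype(np.uint8),5),0,1)[0],key=cv2.contourArea).reshape(-1,2); d=rays(c,q)@rot(c).T; w=(o+d*((n@O-n@o)/(d@n))[:,None]-O)@M.T*1000; print("board ext wrist",np.percentile(w,[1,99],axis=0).round(1))
E
```

```text
wrist z 69.18136109237294 ext [-63.8 -39.7  68.5] [46.6 74.5 68.5]
top 224 [-15.2  74.3] -0.29
xp 196 [46.1 18.7] 89.78
xm 152 [-63.5  21.1] -89.9
brass 0  
keyhole dark [-10.3  -5.   68.5] [ 7.3 13.4 68.5] (381, 286, 38, 37)
board ext wrist [[-110.2  -72.5   -0. ]
 [  58.7   99.1    0. ]]
top z 68.88537305162656 ext [-64.5 -65.1  68.5] [46.1 74.9 68.5]
top 43 [-7.7 73.9] 0.02
bot 38 [ -2. -64.] -0.63
xp 54 [45.   0.2] 89.96
xm 23 [-63.5  30.8] 89.62
brass 2 [425.  248.5] [0 1]
```

Request:
jog_arm(series=[[[-1, 0.5, 4, 0, 0, 0, 0], [-1, 0, 7, 0, 0, 0, 0], [0, 0, 9, 0, 0, 0, 0], [0, 0, 9, 0, 0, 0, 0], [0, 0, 8, 0, 0, 0, 0], [0, 0, 5, 0, 0, 0, 0], [0, 0, 3, 0, 0, 0, 0], [0, 0, 0, 0, 0, 0, 0], [0, 0, 0, 0, 0, 0, 0], [0, 0, 0, 0, 0, 0, 0]]])

```text
time_s: 9.3
eef_pos: [0.4869, -0.1773, 0.0971]
eef_rot: [0.125, 0.705, 0.688, 0.121]
wrist_force: [-0.5, -0.3, -1.8]
opening: 0.13
grasp_force: 58.7
```

```bash
python3 -c "
from tgt import *
rep()"
```

```text
t 9.3 tray board xyz [-7.48  1.05 18.76] F board [-1.1 -0.3 -1.6] rot err tool [-0.0005  0.0009 -0.0018] grasp 58.72679829597473 0.12974965563231067
```

Request:
jog_arm(series=[[[0, 0, 0.5, 0, 0, 0, 0], [0, 0, 0.5, 0, 0, 0, 0], [0, 0, 0.5, 0, 0, 0, 0], [0, 0, 0.5, 0, 0, 0, 0], [0, 0, 0.5, 0, 0, 0, 0], [0, 0, 0.5, 0, 0, 0, 0], [0, 0, 0, 0, 0, 0, 0], [0, 0, 0, 0, 0, 0, 0], [0, 0, 0, 0, 0, 0, 0], [0, 0, 0, 0, 0, 0, 0]]])

```text
time_s: 10.3
eef_pos: [0.4878, -0.1772, 0.094]
eef_rot: [0.124, 0.705, 0.688, 0.121]
wrist_force: [-0.9, -0.4, -2.0]
opening: 0.137
grasp_force: 58.7
```

```bash
python3 -c "
from tgt import *
rep()"
```

```text
t 10.3 tray board xyz [-7.73  1.16 15.51] F board [-1.5 -0.4 -1.6] rot err tool [-0.0009  0.0006 -0.0019] grasp 58.727096915245056 0.13667263185375714
```

Request:
jog_arm(series=[[[0.8, 0, 0, 0, 0, 0, 0], [0, 0, 0.5, 0, 0, 0, 0], [0, 0, 0.5, 0, 0, 0, 0], [0, 0, 0.5, 0, 0, 0, 0], [0, 0, 0.5, 0, 0, 0, 0], [0, 0, 0.5, 0, 0, 0, 0], [0, 0, 0, 0, 0, 0, 0], [0, 0, 0, 0, 0, 0, 0], [0, 0, 0, 0, 0, 0, 0], [0, 0, 0, 0, 0, 0, 0]]])

```text
time_s: 11.3
eef_pos: [0.4887, -0.1764, 0.0916]
eef_rot: [0.124, 0.705, 0.688, 0.121]
wrist_force: [-0.2, 0.0, -2.5]
opening: 0.131
grasp_force: 58.7
```

```bash
python3 -c "
from tgt import *
rep()"
```

```text
t 11.3 tray board xyz [-7.74  1.99 13.  ] F board [-1.1  0.  -2.2] rot err tool [-0.0009  0.0005 -0.0019] grasp 58.72733116149902 0.13133633918398924
```

Request:
jog_arm(series=[[[0, 0, 0.5, 0, 0, 0, 0], [0, 0, 0.5, 0, 0, 0, 0], [0, 0, 0.5, 0, 0, 0, 0], [0, 0, 0.5, 0, 0, 0, 0], [0, 0, 0.5, 0, 0, 0, 0], [0, 0, 0.5, 0, 0, 0, 0], [0, 0, 0.5, 0, 0, 0, 0], [0, 0, 0, 0, 0, 0, 0], [0, 0, 0, 0, 0, 0, 0], [0, 0, 0, 0, 0, 0, 0]]])

```text
time_s: 12.3
eef_pos: [0.4898, -0.1764, 0.0883]
eef_rot: [0.124, 0.705, 0.688, 0.121]
wrist_force: [-2.6, 0.1, -0.9]
opening: 0.13
grasp_force: 59.0
```

```bash
python3 -c "
from tgt import *
rep()"
```

```text
t 12.3 tray board xyz [-7.81  2.01  9.5 ] F board [-2.8  0.1  0. ] rot err tool [-0.0011  0.0005 -0.0019] grasp 59.03104484081268 0.12991597781611083
```

Contact came at z of about 9.5 with roughly 2 N, which is the pad. So the head is through the keyhole. Now I'll press down.

Request:
jog_arm(series=[[[0, 0, 0.5, 0, 0, 0, 0], [0, 0, 0.5, 0, 0, 0, 0], [0, 0, 0.5, 0, 0, 0, 0], [0, 0, 0.5, 0, 0, 0, 0], [0, 0, 0.5, 0, 0, 0, 0], [0, 0, 0.5, 0, 0, 0, 0], [0, 0, 0.5, 0, 0, 0, 0], [0, 0, 0, 0, 0, 0, 0], [0, 0, 0, 0, 0, 0, 0], [0, 0, 0, 0, 0, 0, 0]]])

```text
time_s: 13.3
eef_pos: [0.491, -0.1765, 0.085]
eef_rot: [0.124, 0.705, 0.688, 0.121]
wrist_force: [-3.9, -0.0, 1.6]
opening: 0.131
grasp_force: 59.5
```

```bash
python3 -c "
from tgt import *
rep()"
```

```text
t 13.3 tray board xyz [-7.78  2.01  6.  ] F board [-3.1 -0.1  2.8] rot err tool [-0.001   0.0005 -0.0019] grasp 59.45005238056183 0.13124027331959007
```

Request:
jog_arm(series=[[[0, 0, 0.6, 0, 0, 0, 0], [0, 0, 0, 0, 0, 0, 0], [0, -1, 0, 0, 0, 0, 0], [0, -1, 0, 0, 0, 0, 0], [0, -1, 0, 0, 0, 0, 0], [0, -1, 0, 0, 0, 0, 0], [0, -1, 0, 0, 0, 0, 0], [0, 0, 0, 0, 0, 0, 0], [0, 0, 0, 0, 0, 0, 0], [0, 0, 0, 0, 0, 0, 0]]])

```text
time_s: 14.3
eef_pos: [0.4867, -0.1768, 0.0829]
eef_rot: [0.125, 0.705, 0.688, 0.121]
wrist_force: [0.8, -2.1, 4.6]
opening: 0.131
grasp_force: 59.5
```

```bash
python3 -c "
from tgt import *
rep()"
```

```text
t 14.3 tray board xyz [-12.52   1.6    5.5 ] F board [ 2.4 -2.1  4. ] rot err tool [-0.0005  0.0012 -0.0019] grasp 59.52405095100403 0.1313525784977682
```

The slot mouth is guiding the tray towards -y (-2 N), so I'll follow it and continue.

Request:
jog_arm(series=[[[-0.6, 0, 0, 0, 0, 0, 0], [-0.4, -0.5, 0, 0, 0, 0, 0], [0, -1, 0, 0, 0, 0, 0], [0, -1, 0, 0, 0, 0, 0], [0, -1, 0, 0, 0, 0, 0], [0, -1, 0, 0, 0, 0, 0], [0, 0, 0, 0, 0, 0, 0], [0, 0, 0, 0, 0, 0, 0], [0, 0, 0, 0, 0, 0, 0], [0, 0, 0, 0, 0, 0, 0]]])

```text
time_s: 15.3
eef_pos: [0.4821, -0.1773, 0.0811]
eef_rot: [0.124, 0.705, 0.688, 0.121]
wrist_force: [-0.9, -0.8, 3.4]
opening: 0.126
grasp_force: 59.6
```

```bash
python3 -c "
from tgt import *
rep()"
```

```text
t 15.3 tray board xyz [-17.47   1.02   5.32] F board [ 0.3 -0.8  3.5] rot err tool [-0.0014  0.0004 -0.0019] grasp 59.559085965156555 0.1263783787477168
```

Request:
jog_arm(series=[[[-0.4, -1, 0, 0, 0, 0, 0], [0, -2, 0, 0, 0, 0, 0], [0, -2, 0, 0, 0, 0, 0], [0, -2, 0, 0, 0, 0, 0], [0, -2, 0, 0, 0, 0, 0], [0, -2, 0, 0, 0, 0, 0], [0, -1, 0, 0, 0, 0, 0], [0, 0, 0, 0, 0, 0, 0], [0, 0, 0, 0, 0, 0, 0], [0, 0, 0, 0, 0, 0, 0]]])

```text
time_s: 16.3
eef_pos: [0.4707, -0.1773, 0.0769]
eef_rot: [0.124, 0.705, 0.688, 0.121]
wrist_force: [-1.2, -1.8, 3.4]
opening: 0.129
grasp_force: 59.5
```

```bash
python3 -c "
from tgt import *
rep()"
```

```text
t 16.3 tray board xyz [-29.59   0.67   5.3 ] F board [ 0.1 -1.8  3.6] rot err tool [-0.0016  0.0004 -0.0019] grasp 59.52635586261749 0.12850204069151397
```

Request:
jog_arm(series=[[[-0.4, 0, 0, 0, 0, 0, 0], [0, -0.5, 0, 0, 0, 0, 0], [0, -0.5, 0, 0, 0, 0, 0], [0, -0.5, 0, 0, 0, 0, 0], [0, -0.5, 0, 0, 0, 0, 0], [0, -0.4, 0, 0, 0, 0, 0], [0, 0, 0, 0, 0, 0, 0], [0, 0, 0, 0, 0, 0, 0], [0, 0, 0, 0, 0, 0, 0], [0, 0, 0, 0, 0, 0, 0]]])

```text
time_s: 17.3
eef_pos: [0.4688, -0.1777, 0.0763]
eef_rot: [0.124, 0.705, 0.688, 0.121]
wrist_force: [1.7, 2.1, 3.7]
opening: 0.129
grasp_force: 59.6
```

```bash
python3 -c "
from tgt import *
rep()"
```

```text
t 17.3 tray board xyz [-31.61   0.24   5.42] F board [2.8 2.2 2.9] rot err tool [-0.0009  0.0005 -0.0019] grasp 59.561750292778015 0.12902322657193396
```

Request:
jog_arm(series=[[[0.3, 0, 0, 0, 0, 0, 0], [0, -0.4, 0, 0, 0, 0, 0], [0, -0.4, 0, 0, 0, 0, 0], [0, 0, 0, 0, 0, 0, 0], [0, 0, 0, 0, 0, 0, 0], [0, 0, 0, 0, 0, 0, 0], [0, 0, 0, 0, 0, 0, 0], [0, 0, 0, 0, 0, 0, 0], [0, 0, 0, 0, 0, 0, 0], [0, 0, 0, 0, 0, 0, 0]]])

```text
time_s: 18.3
eef_pos: [0.4683, -0.1776, 0.0762]
eef_rot: [0.125, 0.705, 0.688, 0.121]
wrist_force: [6.1, 0.8, 3.8]
opening: 0.133
grasp_force: 59.4
```

```bash
python3 -c "
from tgt import *
rep()"
```

```text
t 18.3 tray board xyz [-32.14   0.33   5.51] F board [7.  1.  1.5] rot err tool [-0.0004  0.0009 -0.0019] grasp 59.38322961330414 0.13320617012038347
```

The tray is at the hard end: x = -32.1 with 7 N along x. I'll ease up onto the head and then open.

Request:
jog_arm(series=[[[0, 0.3, -0.5, 0, 0, 0, 0], [0, 0, -0.5, 0, 0, 0, 0], [0, 0, -0.4, 0, 0, 0, 0], [0, 0, 0, 0, 0, 0, 0], [0, 0, 0, 0, 0, 0, 12], [0, 0, 0, 0, 0, 0, 20], [0, 0, 0, 0, 0, 0, 30], [0, 0, 0, 0, 0, 0, 36], [0, 0, 0, 0, 0, 0, 36], [0, 0, 0, 0, 0, 0, 36]]])

```text
time_s: 19.3
eef_pos: [0.4675, -0.1772, 0.0772]
eef_rot: [0.124, 0.705, 0.688, 0.121]
wrist_force: [0.6, -0.9, -0.2]
opening: 0.418
grasp_force: 0.0
```

```bash
python3 -c "
from tgt import *
rep()"
```

```text
t 19.3 tray board xyz [-32.5    0.7    6.67] F board [ 0.5 -0.8 -0.4] rot err tool [-0.0016  0.0001 -0.0019] grasp 0.0 0.41824039861720486
```

Request:
jog_arm(series=[[[0, 0, -4, 0, 0, 0, 36], [0, 0, -8, 0, 0, 0, 36], [0, 0, -15, 0, 0, 0, 36], [0, 0, -20, 0, 0, 0, 36], [0, 0, -25, 0, 0, 0, 36], [0, 0, -25, 0, 0, 0, 36], [0, 0, -15, 0, 0, 0, 36], [0, 0, 0, 0, 0, 0, 36], [0, 0, 0, 0, 0, 0, 36], [0, 0, 0, 0, 0, 0, 36]]])

```text
time_s: 20.3
eef_pos: [0.4292, -0.176, 0.1818]
eef_rot: [0.124, 0.705, 0.688, 0.121]
wrist_force: [-0.3, 0.2, 0.1]
opening: 0.421
grasp_force: 0.0
```

```bash
python3 - <<'E'
from tgt import *
M=np.array([ex,ey,n]); c=ctrl.camera("wrist"); cv2.imwrite("pics/end.png",c["frame"])
Pb=(cloud(c)-O)@M.T*1000; print(ctrl.get_obs()["time_s"],ctrl.get_obs()["wrist_force"])
g=c["frame"].max(2); k=(Pb[...,2]>8)&(Pb[...,2]<15)&(abs(Pb[...,0]+32)<58)&(abs(Pb[...,1])<85)&(g>60)
Q=Pb[k]; A=np.c_[Q[:,:2],np.ones(len(Q))]; print("slope, z at origin (top)",np.linalg.lstsq(A,Q[:,2],rcond=None)[0], "at",(lambda l:l[0]*-32+l[2])(np.linalg.lstsq(A,Q[:,2],rcond=None)[0]))
print("ext",np.percentile(Q,[1,99],axis=0).round(1))
E
```

```text
20.35 [-0.23555186  0.04247113 -0.25639117]
slope, z at origin (top) [-1.83464243e-03  5.37540633e-04  1.26445858e+01] at 12.703294361035596
ext [[-86.9 -67.2  10.9]
 [ 21.3  69.4  14.7]]
```

View pics/end.png

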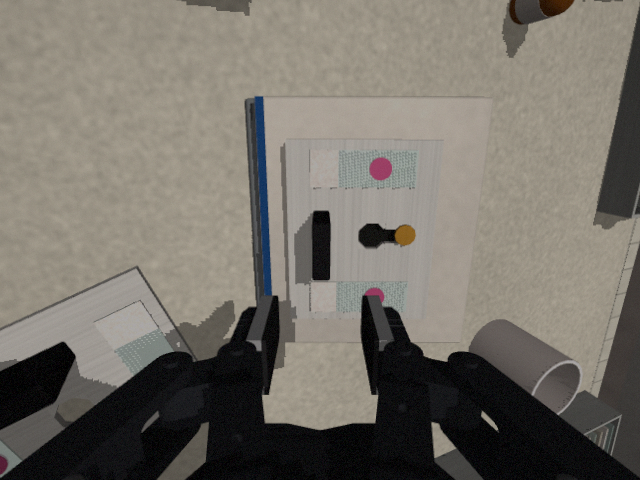

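The brass head (405,235) is at the narrow end of the keyhole. The tray is flat and square, with its underside at about 7.5 mm and x at about -32.6, and the gripper is clear of it.

```bash
python3 -c "
from bench import ctrl
print(ctrl.hand_in())"
```

```text
the job is handed in; nothing more can be done
None
```

The tray is hung on the stand, locked under the stud head and released, and the job was handed in after about 20 s of the 51 s allowed; the hand-in returned no verdict, but the last wrist picture and its depth data put the tray square and flat at about x = -32.6 mm, y = 1 mm, underside 7.5 mm off the board.

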